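# Wring up the microtome setting gauge

### The job

Build the setting gauge for the microtome on the grey stand: take every steel gauge block whose face is the same length and width as the stand's steel land, thickest first, lay it flat and lined up on top of the land (or of the block before) with about a third of its length still sticking out short of the end stop, then wring it on by sliding it along that face, without lifting, until it is home against the stop and flush all round with what lies below. Then lay the brass keeper weight lengthwise on the middle of the finished stack, so that it rests there. The look-alike blocks that are too short or too narrow do not belong: lay them flat on their broad faces in the blue-lined tray, inside its rim. Leave the timer, tape, petri dish and marker where they are.

Things in the scene. Friction and masses are not known exactly. Their poses are not given: they have to be found in the camera images.
- stand: Grey setting-gauge stand, fixed to the worktop: a foot 160 x 80 x 10 mm carrying a ground steel land (a raised block 90 x 40 mm, 18 mm high, so its top face is 28 mm above the worktop) and, at the land's far end, a dark upright end stop 40 mm wide that rises 56 mm above the land. Origin: on the worktop under the centre of the land; x along the land towards the stop, y across it, z up.
- land (a point): Centre of the top face of the stand's land, axes as the stand's. The land's edges lie at x = +-45 mm and y = +-20 mm; the stop's face stands at x = +45 mm, so a 90 mm block that touches the stop squarely has its centre at x = 0.
- reject_tray: Fixed shallow white tray with a blue felt floor, 144 x 204 mm outside (x, y), 134 x 194 mm inside, rim 12 mm above the worktop, wall 5 mm. Origin: on the worktop under its centre; y along its length.
- tray_floor (a point): Centre of the tray's floor, 5 mm above the worktop, axes as the tray's.
- gauge_thick: Loose polished steel gauge block, rectangular, 90 x 40 x 28 mm (long x wide x thick), about 0.6 kg, lying flat. Origin: its centre; x along its length, y across its width, z across its thickness; either broad face may be up. The right face size (90 x 40 mm, as the land of the stand); it may be absent.
- gauge_medium: Loose polished steel gauge block, rectangular, 90 x 40 x 20 mm (long x wide x thick), about 0.5 kg, lying flat. Origin: its centre; x along its length, y across its width, z across its thickness; either broad face may be up. The right face size (90 x 40 mm, as the land of the stand); it may be absent.
- gauge_thin: Loose polished steel gauge block, rectangular, 90 x 40 x 12 mm (long x wide x thick), about 0.33 kg, lying flat. Origin: its centre; x along its length, y across its width, z across its thickness; either broad face may be up. The right face size (90 x 40 mm, as the land of the stand); it may be absent.
- odd_short: Loose polished steel gauge block, rectangular, 60 x 40 x 20 mm (long x wide x thick), about 0.36 kg, lying flat. Origin: its centre; x along its length, y across its width, z across its thickness; either broad face may be up. A look-alike of the wrong face size: too short.
- odd_narrow: Loose polished steel gauge block, rectangular, 90 x 24 x 20 mm (long x wide x thick), about 0.33 kg, lying flat. Origin: its centre; x along its length, y across its width, z across its thickness; either broad face may be up. A look-alike of the wrong face size: too narrow.
- keeper_weight: Loose brass keeper weight, a low block 70 x 36 x 18 mm (long x wide x high) with two black grip bands across it, about 0.35 kg, lying flat near the stand. Origin: its centre; x along its length, y across its width, z up; it too may lie either way up.
- timer: Small white bench timer with a display, 62 x 68 x 18 mm, loose, a bystander. Origin: centre of its underside.
- tape_roll: Roll of cream tape lying flat, 62 mm across, 19 mm high, loose, a bystander. Origin: centre of its underside.
- petri_dish: Clear petri dish, 61 mm across, 15 mm high, loose, a bystander. Origin: centre of its underside.
- marker_1: Black marker pen lying down, 126 mm long, 13 mm thick, loose, a bystander. Origin: centre of its underside.
There are look-alikes about, which are no part of the job. What is shaped like the gauge_thin but green or turquoise is not meant.

How it is judged (in metres and radians):
On the way, in this order (a step that is already met when the one before it is completed fails the run):
1. the thick gauge block lies flat on the face below it, 18 to 60 mm short of the stop (x of gauge_thick in the frame of land between -0.06 and -0.018 m and y of gauge_thick in the frame of land between -0.01 and 0.01 m and angle between the x axis of gauge_thick and the x axis of land, either way round below 0.15 rad and angle between the z axis of gauge_thick and the z axis of land, either way round below 0.06 rad and z of gauge_thick in the frame of land between 0.0115 and 0.0165 m), for 0.2 s.
2. the thick gauge block, still flat on that face, is on its way, 5 to 17 mm short of the stop (x of gauge_thick in the frame of land between -0.017 and -0.005 m and y of gauge_thick in the frame of land between -0.01 and 0.01 m and angle between the x axis of gauge_thick and the x axis of land, either way round below 0.15 rad and angle between the z axis of gauge_thick and the z axis of land, either way round below 0.06 rad and z of gauge_thick in the frame of land between 0.0115 and 0.0165 m).
3. the thick gauge block is home against the stop, flush with the face below (x of gauge_thick in the frame of land between -0.0035 and 0.0035 m and y of gauge_thick in the frame of land between -0.004 and 0.004 m and angle between the x axis of gauge_thick and the x axis of land, either way round below 0.06 rad and angle between the z axis of gauge_thick and the z axis of land, either way round below 0.06 rad and z of gauge_thick in the frame of land between 0.0115 and 0.0165 m), for 0.2 s.
4. the medium gauge block lies flat on the face below it, 18 to 60 mm short of the stop (x of gauge_medium in the frame of land between -0.06 and -0.018 m and y of gauge_medium in the frame of land between -0.01 and 0.01 m and angle between the x axis of gauge_medium and the x axis of land, either way round below 0.15 rad and angle between the z axis of gauge_medium and the z axis of land, either way round below 0.06 rad and (z of gauge_medium in the frame of land between 0.0075 and 0.0125 m or z of gauge_medium in the frame of land between 0.0355 and 0.0405 m)), for 0.2 s.
5. the medium gauge block, still flat on that face, is on its way, 5 to 17 mm short of the stop (x of gauge_medium in the frame of land between -0.017 and -0.005 m and y of gauge_medium in the frame of land between -0.01 and 0.01 m and angle between the x axis of gauge_medium and the x axis of land, either way round below 0.15 rad and angle between the z axis of gauge_medium and the z axis of land, either way round below 0.06 rad and (z of gauge_medium in the frame of land between 0.0075 and 0.0125 m or z of gauge_medium in the frame of land between 0.0355 and 0.0405 m)).
6. the medium gauge block is home against the stop, flush with the face below (x of gauge_medium in the frame of land between -0.0035 and 0.0035 m and y of gauge_medium in the frame of land between -0.004 and 0.004 m and angle between the x axis of gauge_medium and the x axis of land, either way round below 0.06 rad and angle between the z axis of gauge_medium and the z axis of land, either way round below 0.06 rad and (z of gauge_medium in the frame of land between 0.0075 and 0.0125 m or z of gauge_medium in the frame of land between 0.0355 and 0.0405 m)), for 0.2 s.
7. the thin gauge block lies flat on the face below it, 18 to 60 mm short of the stop (x of gauge_thin in the frame of land between -0.06 and -0.018 m and y of gauge_thin in the frame of land between -0.01 and 0.01 m and angle between the x axis of gauge_thin and the x axis of land, either way round below 0.15 rad and angle between the z axis of gauge_thin and the z axis of land, either way round below 0.06 rad and (z of gauge_thin in the frame of land between 0.0235 and 0.0285 m or z of gauge_thin in the frame of land between 0.0315 and 0.0365 m or z of gauge_thin in the frame of land between 0.0515 and 0.0565 m)), for 0.2 s.
8. the thin gauge block, still flat on that face, is on its way, 5 to 17 mm short of the stop (x of gauge_thin in the frame of land between -0.017 and -0.005 m and y of gauge_thin in the frame of land between -0.01 and 0.01 m and angle between the x axis of gauge_thin and the x axis of land, either way round below 0.15 rad and angle between the z axis of gauge_thin and the z axis of land, either way round below 0.06 rad and (z of gauge_thin in the frame of land between 0.0235 and 0.0285 m or z of gauge_thin in the frame of land between 0.0315 and 0.0365 m or z of gauge_thin in the frame of land between 0.0515 and 0.0565 m)).
9. the thin gauge block is home against the stop, flush with the face below (x of gauge_thin in the frame of land between -0.0035 and 0.0035 m and y of gauge_thin in the frame of land between -0.004 and 0.004 m and angle between the x axis of gauge_thin and the x axis of land, either way round below 0.06 rad and angle between the z axis of gauge_thin and the z axis of land, either way round below 0.06 rad and (z of gauge_thin in the frame of land between 0.0235 and 0.0285 m or z of gauge_thin in the frame of land between 0.0315 and 0.0365 m or z of gauge_thin in the frame of land between 0.0515 and 0.0565 m)), for 0.2 s.
At the end, for the whole second after the job is handed in: All 90 x 40 mm blocks stand flat on the land, thickest lowest, each within 3.5 mm of the stop, 4 mm sideways and 0.06 rad of the land; the keeper weight lies along the top, within 10 mm of its middle (0.2 rad); look-alikes lie flat on the tray floor; all at rest (all of step 3 and all of step 6 and all of step 9 and linear speed of each of gauge_thick, gauge_medium, gauge_thin, odd_short, odd_narrow, keeper_weight below 0.01 m/s and x of odd_short in the frame of tray_floor between -0.056 and 0.056 m and y of odd_short in the frame of tray_floor between -0.086 and 0.086 m and z of odd_short in the frame of tray_floor between 0.007 and 0.013 m and angle between the z axis of each of odd_short, odd_narrow and the z axis of tray_floor, either way round below 0.05 rad and x of odd_narrow in the frame of tray_floor between -0.056 and 0.056 m and y of odd_narrow in the frame of tray_floor between -0.086 and 0.086 m and z of odd_narrow in the frame of tray_floor between 0.007 and 0.013 m and x of keeper_weight in the frame of land between -0.01 and 0.01 m and y of keeper_weight in the frame of land between -0.01 and 0.01 m and angle between the x axis of keeper_weight and the x axis of land, either way round below 0.2 rad and angle between the z axis of keeper_weight and the z axis of land, either way round below 0.06 rad and (z of keeper_weight in the frame of land between 0.038 and 0.044 m or z of keeper_weight in the frame of land between 0.046 and 0.052 m or z of keeper_weight in the frame of land between 0.054 and 0.06 m or z of keeper_weight in the frame of land between 0.066 and 0.072 m)); the robot touches nothing.
It fails at once if the timer is moved more than 25 mm (distance of timer from where it was at the start of the episode above 0.025 m).
It fails at once if the tape roll is moved more than 25 mm (distance of tape_roll from where it was at the start of the episode above 0.025 m).
It fails at once if the petri dish is moved more than 25 mm (distance of petri_dish from where it was at the start of the episode above 0.025 m).
It fails at once if the marker is moved more than 25 mm (distance of marker_1 from where it was at the start of the episode above 0.025 m).
Of gauge_thick, gauge_medium, gauge_thin only 2 to 3 are there at a start; the rules pass over those that are not, and their reading is None.
At some moment in a run one of odd_short, odd_narrow may be knocked a few centimetres aside while the robot is not near it.
Once in a run the grip may slacken for a moment while it holds something.
It also fails if it takes over 210 s, if anything falls off the work surface, if the arm or the gripper's body presses on something with over 40 N, if the wrist force passes 120 N, or if a joint passes its speed limit or range.

### The arm

A 7-joint arm with a two-finger parallel gripper is mounted at the origin on a cart in front of the work surface, level with it; the furniture and walls round the work are solid. World frame = base frame: x ahead of the robot, y to its left, z up, the work surface at z = 0. Lengths are in mm, angles in rad, forces in N, time in s.
With the tool pointing down it reaches from about 425 to 875 mm from the base axis. Payload 9.9 kg.
Tool frame: the origin (TCP) lies midway between the tips of the shut fingers; the grasp point (between the pads) lies 19 mm behind it (ctrl.hold_point_z is the distance from the TCP to the grasp point, in mm); z points along the fingers, y is the line along which they close (so a half turn about z gives the same grasp; the last joint's range is limited). The gripper opens to 85 mm and grips with 20 to 120 N. Pads are 22 mm wide; open, the fingers measure 114 mm over their backs; the gripper's body (76 mm by 85 mm) begins 54 mm behind the grasp point. The pads swing forward as they close: fully open they stand 13 mm farther back than shut.
Start: joints at [-1.344, 0.576, 0.025, 1.437, -0.015, 1.129, -0.057], TCP at [206.421, 642.665, 205.889] pointing down, gripper open.
Joint ranges: [-2.76, 2.76], [-0.34, 2.15], [-1.52, 1.57], [0.19, 2.46], [-1.09, 4.23], [0.17, 1.99], [-2.82, 2.82]. Speed limits (rad/s): [2.22, 2.22, 3.01, 3.01, 3.14, 3.14, 3.14].

### API

Orientations are given as [roll, pitch, yaw] about the fixed x, y, z axes, in that order (R = Rz(yaw) Ry(pitch) Rx(roll)).
In Python, from workcell import ctrl gives the robot as it stands.
- The arm moves only by the shell command python3 -m crank 'ROWS' [FORCE]. ROWS is JSON, a list of rows, each a list of 3 entries, a list of its own where there are three numbers: the shift along the world's x, y, z in mm, then the turn about the world's z in rad, then the closure, from -1 (fully open) to 1 (shut). A call has 1 to 20 rows; each row shifts and turns the commanded pose from where the row before left it; what a row does not reach is not made up. A row lasts 1/8 s, in which the tool goes at most 62.5 mm and 10.7 degrees, less where a joint would pass 70% of its speed; a pose out of reach is approached as far as the arm can. A call is refused whole if a number of a shift passes 62.5 or a number of a turn 0.188, either way. A call with a gripper value outside its range is refused whole. The fingers move at their own pace and stop on an object; FORCE is the grip in N (left out, the last holds). Time passes only in rows, so rows that do not move let the fingers close. It gives the time, the measured TCP pose, the force, the opening and the grip force at its end, in the units of the state.
- ctrl.get_state(): the state, without advancing time (a new reading comes with each control period).
- ctrl.read_camera(name): name is "scene" or "top" or "wrist"; returns a dict with "image" (480x640x3 uint8, blue, green, red), "intrinsics" (3x3 intrinsics, pixels), "R" (3x3) and "t" (3): a world point X has camera coordinates R X + t. Camera axes: x right, y down, z forward; pixel columns grow to the right and rows downward; lengths in mm; the calibration is good to about 2 mm. A picture is of the moment at which its call begins. There is no depth.
- ctrl.hand_in(): hands the job in; it is judged then, once.
The state is a dict: "clock": time; "joint_pos": joint angles; "qvel": joint speeds; "joint_efforts": joint torques, N m; "position": TCP position; "eef_rot": TCP orientation; "force": force on the tool from outside, world axes, zero at the start; "ft_torque": the same for the moment, N m; "width": finger opening in mm; "grip_force": force on a finger pad.
Only numpy, scipy, OpenCV 4.12 (cv2) and the standard library are available. Lean on these libraries where they do the work, as an engineer would, in place of code of your own. Each camera call takes 0.05 s, during which the arm holds its last target. There are 200 camera calls.

## Working session

There is one attempt and no reset: what is moved stays moved. The work goes in short steps, Python scripts to look and compute and a shell command to move; the robot and the scene stay as the last step left them, time stands still between calls to the robot, and variables do not carry over. Pictures are saved under pics/ and viewed, at most 14 in all, crops included, and the job is handed in when it is done.

```bash
mkdir -p pics; ls; python3 - <<'E'
from workcell import ctrl
import cv2
s=ctrl.get_state();print({k:s[k] for k in('clock','position','eef_rot','width')})
for n in('scene','top'):
    c=ctrl.read_camera(n);cv2.imwrite(f'pics/{n}0.png',c['image']);print(n,c['intrinsics'],c['R'],c['t'])
E
```

```text
pics
{'clock': 0.0, 'position': array([206.24537029, 642.18885307, 205.05573814]), 'eef_rot': array([-3.13994030e+00,  5.09934814e-05,  2.83083334e+00]), 'width': 85.67446512141434}
scene [[434.26816561   0.         327.70565462]
 [  0.         434.26816561 240.49862399]
 [  0.           0.           1.        ]] [[ 0.88949946 -0.45692967 -0.00244696]
 [-0.28732676 -0.55515554 -0.7805419 ]
 [ 0.35529431  0.69499467 -0.62509868]] [-471.54866919  238.29630251 1021.18040583]
top [[454.5873915    0.         313.26124794]
 [  0.         454.5873915  243.79246044]
 [  0.           0.           1.        ]] [[-0.0260248  -0.99965399 -0.00382119]
 [-0.9805185   0.02627073 -0.19466206]
 [ 0.19469509 -0.00131929 -0.98086293]] [114.68243157 556.8714089  906.553217  ]
```

View pics/top0.png

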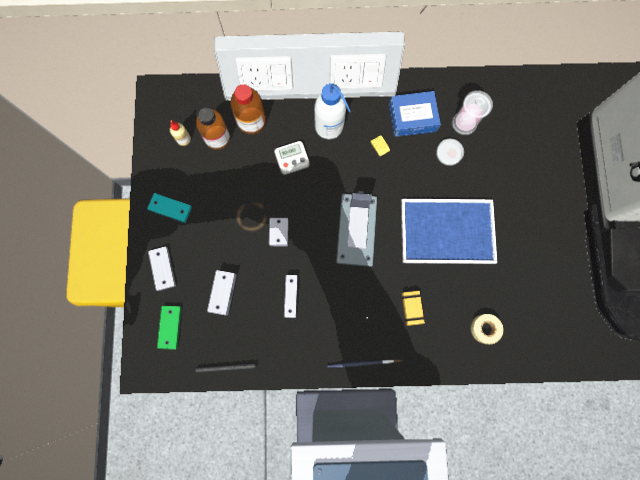

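View pics/scene0.png

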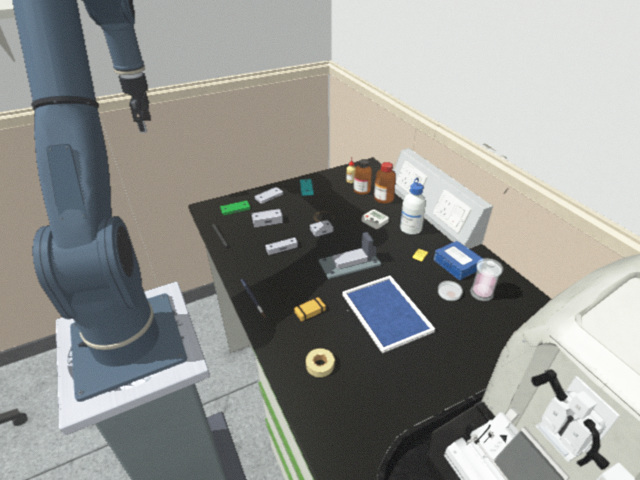

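```bash
cat > h.py <<'E'
import cv2,numpy as np
from workcell import ctrl
def cast(c,uv,z):
    "pixels -> world points on plane z"
    uv=np.atleast_2d(np.asarray(uv,float))
    d=np.c_[uv,np.ones(len(uv))]@np.linalg.inv(c['intrinsics']).T@c['R']
    C=-c['R'].T@c['t']; return C+d*((z-C[2])/d[:,2])[:,None]
def proj(c,X):
    p=(np.atleast_2d(X)@c['R'].T+c['t'])@c['intrinsics'].T; return p[:,:2]/p[:,2:]
def blobs(m,amin=60):
    cs=cv2.findContours(m.astype(np.uint8),cv2.RETR_EXTERNAL,cv2.CHAIN_APPROX_NONE)[0]
    return [k for k in cs if cv2.contourArea(k)>amin]
def rect(c,k,z):
    "centre, sides, angle of long side of a contour on plane z"
    P=cast(c,k[:,0,:],z)[:,:2].astype(np.float32)
    r=cv2.minAreaRect(P);b=cv2.boxPoints(r);e=b[1]-b[0];f=b[2]-b[1]
    if np.hypot(*f)>np.hypot(*e):e,f=f,e
    a=np.arctan2(e[1],e[0]);a=(a+np.pi/2)%np.pi-np.pi/2
    return np.round(r[0],1),round(float(np.hypot(*e)),1),round(float(np.hypot(*f)),1),round(float(a),3)
E
python3 - <<'E'
from h import *
for n in('top','scene'):
    c=ctrl.read_camera(n);im=c['image'];print(n,'C',(-c['R'].T@c['t']).round())
    hsv=cv2.cvtColor(im,cv2.COLOR_BGR2HSV)
    for nm,m in(('steel',(hsv[...,2]>185)&(hsv[...,1]<50)),('brass',cv2.inRange(hsv,(15,120,120),(30,255,255))>0),('blue',cv2.inRange(hsv,(100,120,80),(125,255,255))>0)):
        for k in blobs(m):
            M=cv2.moments(k);uv=(M['m10']/M['m00'],M['m01']/M['m00'])
            r=rect(c,k,20)
            if r[1]<260: print(nm,np.round(uv,1),*r)
g=cv2.imread('pics/top0.png')[180:330,140:440];s=cv2.imread('pics/scene0.png')[165:345,200:440]
cv2.imwrite('pics/a.png',np.vstack([cv2.resize(g,(600,300),interpolation=2)[:],cv2.resize(s,(600,300),interpolation=2)]))
E
```

```text
top C [373. 101. 998.]
steel [487.8 328.6] [ 375.  -264.8] 58.3 55.6 -0.858
steel [290.5 295.7] [454.4 151.7] 90.2 23.2 -0.062
steel [220.6 292. ] [466.8 301.7] 90.0 39.7 -0.2
steel [160.9 268.1] [522.2 432.4] 89.8 39.1 0.236
steel [276.5 237. ] [587.4 177.9] 38.3 37.4 -0.027
steel [629.2 215.4] [ 606.8 -593.9] 74.1 22.7 -1.249
steel [448.4 230.8] [ 589.2 -198.5] 203.7 144.9 1.532
steel [361.3 227.3] [594.5  -1.3] 153.9 71.4 -0.052
steel [126. 191.] [698.  516.6] 26.6 15.8 0.052
steel [289.9 154.8] [770.9 144. ] 66.8 62.5 -1.276
steel [449.6 151.5] [ 773.1 -216.7] 61.4 57.0 -0.079
steel [215.1 142.9] [809.6 321.3] 44.9 23.6 -1.473
steel [249.6 125.9] [849.2 241.8] 56.7 25.8 1.498
steel [415.8 111.7] [ 873.2 -146.6] 72.5 38.4 -1.465
steel [473.  110.6] [ 873.7 -275.7] 107.2 61.3 -0.811
brass [415.1 322.1] [ 391.8 -111.1] 38.2 9.9 -1.488
brass [412.7 307.5] [ 422.7 -108.5] 43.8 38.4 0.079
brass [ 98.2 252.6] [562.1 571.8] 240.3 126.4 0.0
brass [380.  145.3] [792.5 -59. ] 43.3 30.8 0.509
blue [447.8 231.1] [ 588.3 -197.1] 186.2 127.0 1.534
blue [414.6 113.2] [ 869.6 -142.7] 109.7 102.4 
[... 677 characters left out ...]
.1] [ 879.7 -127.7] 74.4 39.4 -1.471
steel [281.4 243.4] [453.3 150.9] 90.2 22.6 -0.058
steel [407.6 223.8] [841.   61.3] 92.1 46.1 0.78
steel [375.5 216. ] [768.3 137.8] 67.6 60.1 -1.282
steel [266.  214.4] [467.5 309.9] 89.1 37.6 -0.191
steel [267.8 194. ] [516.4 421.1] 91.6 37.4 0.25
steel [379.6 193.8] [859.9 249.6] 75.4 34.2 1.011
steel [ 16.4 114.8] [-276.7 1601.5] 135.7 51.7 -0.004
steel [113.8  99.1] [ 150.5 1599.6] 152.0 43.3 0.013
brass [309.1 308.3] [ 419.  -117.6] 77.0 48.3 0.084
brass [419.5 254.7] [784.3 -76.3] 50.0 31.7 0.548
blue [387.3 312.5] [ 584.3 -210.7] 179.1 120.8 1.533
blue [457.  259.7] [ 868.2 -141.8] 124.9 120.2 -1.481
blue [416.2 188.3] [988. 218.] 68.7 38.0 0.828
```

View pics/a.png

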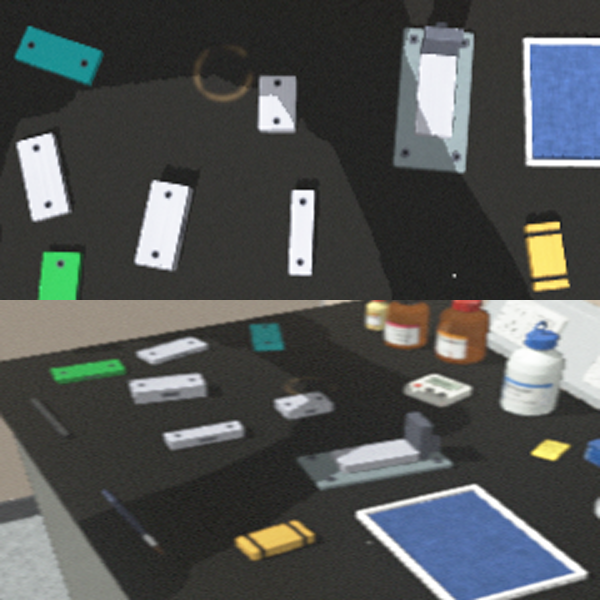

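```bash
python3 -m crank '[[[44,-55,0],0.056,-1],[[44,-55,0],0.055,-1],[[44,-55,0],0,-1],[[44,-55,0],0,-1],[[42,-60,0],0,-1],[[42,-60,0],0,-1],[[0,0,0],0,-1],[[0,0,0],0,-1]]'; python3 - <<'E'
from h import *
c=ctrl.read_camera('top');w=ctrl.read_camera('wrist');s=ctrl.get_state();print(s['position'],s['eef_rot'])
cv2.imwrite('pics/w1.png',w['image']);print((-w['R'].T@w['t']).round(),w['R'].round(3))
print(proj(w,[467,302,28]), proj(w,s['position']))
E
```

```text
clock: 1.2
position: [434.1, 345.3, 205.9]
eef_rot: [3.141, -0.0, 2.941]
force: [-0.2, 0.2, -1.1]
width: 85.3
grip_force: 0.0
[433.26802323 346.4511792  205.78191453] [ 3.14125911e+00 -6.85688912e-04  2.94407098e+00]
[367. 359. 373.] [[ 0.196  0.981  0.001]
 [ 0.945 -0.189  0.267]
 [ 0.262 -0.052 -0.964]]
[[284.51041339 252.38347868]] [[322.01401981 280.18325379]]
```

View pics/w1.png

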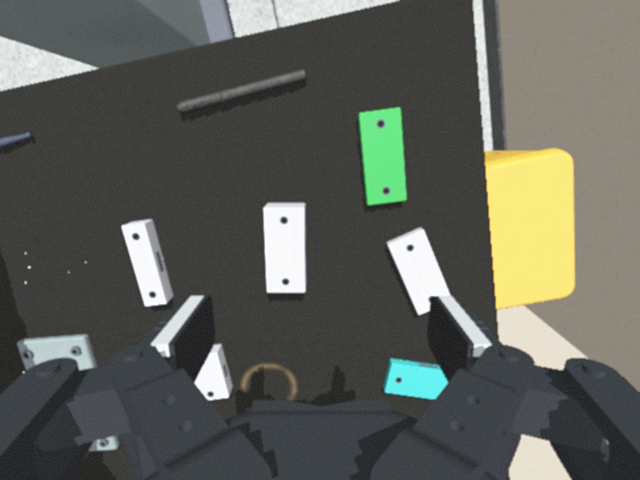

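```bash
cat >> h.py <<'E'
def steel(n='wrist',z=20,lo=185,amin=300):
    c=ctrl.read_camera(n);im=c['image'];hsv=cv2.cvtColor(im,cv2.COLOR_BGR2HSV)
    m=(hsv[...,2]>lo)&(hsv[...,1]<50)
    for k in blobs(m,amin):
        r=rect(c,k,z)
        if r[1]<120: print(n,k[:,0].mean(0).round(),*r)
    return c
E
python3 - <<'E'
from h import *
w=steel(z=28,lo=230);print(cast(w,[(284,220),(286,281)],28).round(1));steel('top',28)
E
```

```text
wrist [537. 463.] [779.1 549.5] 74.5 65.9 1.373
wrist [213. 378.] [591.2 186.4] 60.2 32.6 -0.032
wrist [536. 339.] [617.8 544. ] 111.7 43.2 0.709
wrist [419. 272.] [515.6 433.5] 86.3 37.4 0.243
wrist [144. 264.] [451.8 159. ] 88.7 22.8 -0.059
wrist [284. 249.] [464.3 302. ] 91.5 39.1 -0.21
[[434.1 309.2  28. ]
 [497.2 297.   28. ]]
top [488. 328.] [ 375.  -261.8] 57.9 55.2 -0.858
top [291. 296.] [453.7 151.3] 89.4 23.0 -0.062
top [221. 292.] [466.  300.1] 89.4 39.4 -0.2
top [162. 266.] [521.  429.6] 89.1 38.7 0.241
top [278. 231.] [595.8 176. ] 58.3 39.1 -0.027
top [292. 157.] [766.6 143.4] 66.5 64.3 -1.27
top [450. 151.] [ 769.9 -214.1] 61.0 56.6 -0.079
top [416. 112.] [ 869.1 -144.7] 71.7 38.1 -1.465
top [473. 111.] [ 869.6 -272.6] 106.3 60.8 -0.811
```

```bash
python3 -m crank '[[[16,-22,0],0,-1],[[16,-22,0],0,-1],[[0,0,-40],0,-1],[[0,0,-40],0,-1],[[0,0,-40],0,-1],[[0,0,-30],0,-1],[[0,0,0],0,-1],[[0,0,0],0,-1]]' 60;  python3 - <<'E'
from h import *
s=ctrl.get_state();w=steel(z=28,lo=230);cv2.imwrite('pics/w2.png',w['image']);print(s['position'],s['eef_rot'])
E
```

```text
clock: 2.4
position: [466.5, 301.9, 56.8]
eef_rot: [3.141, 0.001, 2.943]
force: [-0.5, 0.1, -0.9]
width: 85.4
grip_force: 0.0
wrist [544. 292.] [513.5 427.5] 82.4 35.3 0.24
wrist [ 79. 280.] [452.2 160.6] 85.6 21.8 -0.058
wrist [321. 254.] [465.  302.2] 88.4 38.5 -0.199
[466.54291032 301.93650806  56.84142651] [3.14076141e+00 6.62751328e-04 2.94271796e+00]
```

View pics/w2.png

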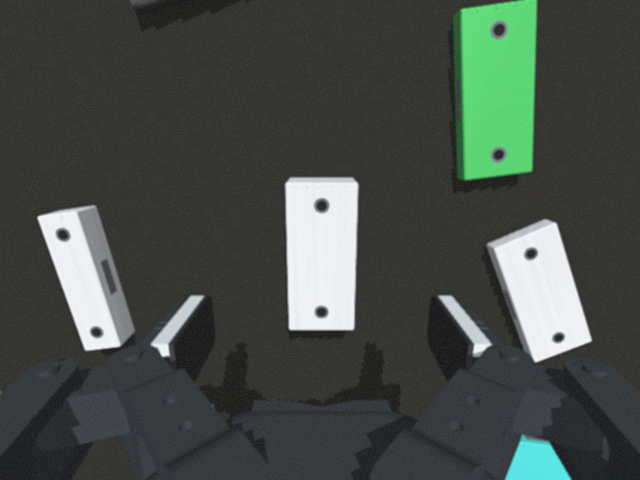

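```bash
python3 -m crank '[[[-1,0,-25],0,-1],[[0,0,-25],0,-1],[[0,0,-2],0,-1],[[0,0,0],0,0],[[0,0,0],0,0.5],[[0,0,0],0,1],[[0,0,0],0,1],[[0,0,0],0,1],[[0,0,0],0,1]]' 60
```

```text
clock: 3.58
position: [465.2, 301.0, 3.9]
eef_rot: [-3.141, -0.0, 2.942]
force: [-0.1, 0.2, -0.2]
width: -0.0
grip_force: 0.0
```

```bash
python3 - <<'E'
from h import *
w=steel(z=28,lo=230);cv2.imwrite('pics/w3.png',w['image']);steel('top',28)
E
```

```text
wrist [604. 332.] [510.1 424.3] 80.2 34.5 0.244
wrist [ 20. 332.] [451.7 163. ] 83.4 21.5 -0.06
wrist [324. 260.] [449.6 305.2] 56.9 38.5 -0.199
top [488. 328.] [ 374.6 -261.6] 57.0 56.8 -0.954
top [290. 296.] [453.7 151.3] 89.4 23.2 -0.062
top [278. 231.] [594.7 176. ] 60.6 39.1 -0.027
top [450. 151.] [ 769.9 -215. ] 60.1 59.2 -0.028
top [416. 112.] [ 869.1 -144.6] 71.9 38.1 -1.465
top [473. 110.] [ 865.6 -278.2] 107.7 62.3 -0.472
```

View pics/w3.png

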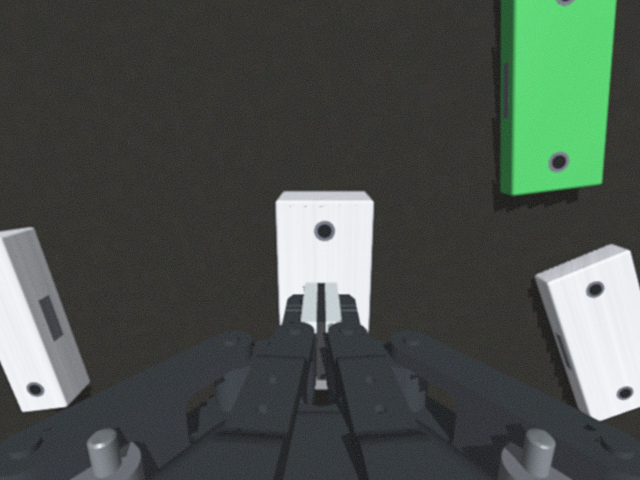

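```bash
python3 - <<'E'
from h import *
s=ctrl.get_state();print(s['position'],s['width'],s['force'],s['joint_pos'])
w=ctrl.read_camera('wrist');print(w['intrinsics'][0,0],(-w['R'].T@w['t']).round(),cast(w,[(324,231),(324,285)],28).round(1),proj(w,s['position']))
c=ctrl.read_camera('scene')
cv2.imwrite('pics/s3.png',cv2.resize(c['image'][120:320,150:420],None,fx=2.9,fy=2.9,interpolation=2))
E
```

```text
[465.27473982 301.04643011   3.86030531] 0.057194528652927935 [-0.66017388  0.04688405 -0.29719553] [-0.67246162  0.65963352  0.0207127   1.96848015 -0.02579505  0.51378111
  0.73738232]
359.3976895948767 [398. 314. 171.] [[434.3 308.2  28. ]
 [457.7 303.6  28. ]] [[321.54593227 280.81293724]]
```

View pics/s3.png

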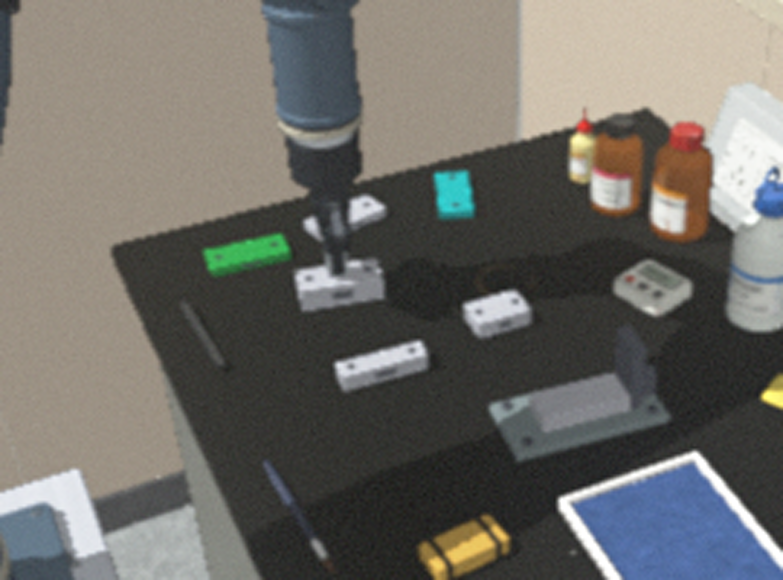

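```bash
python3 -m crank '[[[0,0,0],0,-0.2],[[0,0,0],0,-0.2],[[0,0,0],0,-0.2],[[0,0,0],0,-0.2]]'; python3 - <<'E'
from h import *
w=ctrl.read_camera('wrist')
cv2.imwrite('pics/w4.png',w['image'][150:])
E
```

```text
clock: 4.28
position: [465.3, 301.0, 3.9]
eef_rot: [-3.142, -0.0, 2.942]
force: [0.8, 0.0, 0.2]
width: 51.0
grip_force: 0.0
```

View pics/w4.png

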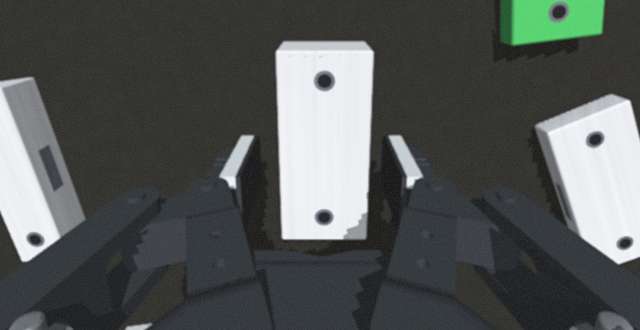

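```bash
python3 - <<'E'
from h import *
c=ctrl.read_camera('scene')
for p in [(465,301,4),(465,301,28),(465,301,46),(448,304,46),(465,301,81)]: print(p,((proj(c,p)-[150,120])*2.9).round())
cv2.imwrite('pics/s4.png',cv2.resize(c['image'][170:230,230:300],None,fx=8,fy=8,interpolation=2))
E
```

```text
(465, 301, 4) [[339. 290.]]
(465, 301, 28) [[337. 272.]]
(465, 301, 46) [[335. 259.]]
(448, 304, 46) [[319. 262.]]
(465, 301, 81) [[332. 232.]]
```

View pics/s4.png

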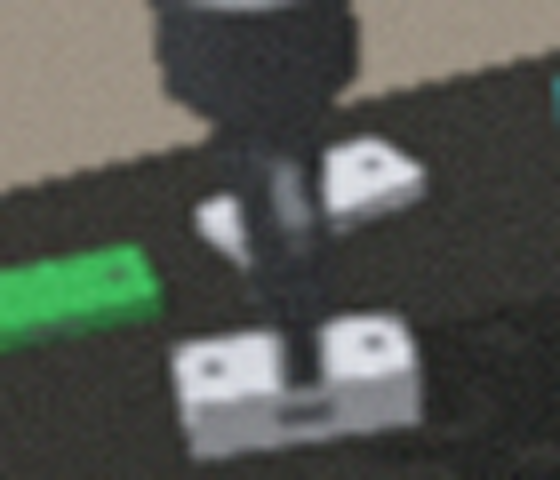

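```bash
python3 -c "
from workcell import ctrl;print(ctrl.hold_point_z, [a for a in dir(ctrl) if a[0]!='_'])"; python3 -m crank '[[[0,0,-3],0,-0.2],[[0,0,-3],0,-0.2],[[0,0,0],0,-0.2]]'
```

```text
18.700000000000003 ['MotionError', 'get_state', 'hand_in', 'hold_point_z', 'read_camera']
clock: 4.75
position: [465.0, 300.9, -2.5]
eef_rot: [-3.141, -0.0, 2.942]
force: [0.1, 0.2, -0.2]
width: 51.0
grip_force: 0.0
```

```bash
python3 -m crank '[[[0,0,-3],0,-0.2],[[0,0,-3],0,-0.2],[[0,0,0],0,-0.2]]';python3 -m crank '[[[0,0,-3],0,-0.2],[[0,0,0],0,-0.2]]'
```

```text
clock: 5.12
position: [465.1, 300.9, -8.4]
eef_rot: [-3.141, -0.0, 2.942]
force: [-0.5, -0.2, 0.2]
width: 51.1
grip_force: 0.0
clock: 5.38
position: [465.2, 301.0, -11.3]
eef_rot: [-3.141, -0.0, 2.942]
force: [0.7, 0.8, -0.0]
width: 51.5
grip_force: 0.0
```

```bash
python3 -m crank '[[[0,0,-4],0,-0.2],[[0,0,-3],0,-0.2],[[0,0,0],0,-0.2]]';python3 -m crank '[[[0,0,0],0,0.2],[[0,0,0],0,0.4],[[0,0,0],0,1],[[0,0,0],0,1],[[0,0,0],0,1]]' 60
```

```text
clock: 5.75
position: [465.1, 300.9, -18.4]
eef_rot: [-3.141, -0.0, 2.942]
force: [-0.1, -0.0, 0.3]
width: 51.9
grip_force: 0.0
clock: 6.38
position: [465.5, 301.4, -17.8]
eef_rot: [3.141, 0.0, 2.942]
force: [-0.2, 0.4, 6.0]
width: 38.6
grip_force: 61.9
```

```bash
python3 -m crank '[[[0,0,20],0,1],[[0,0,40],0,1],[[0,0,40],0,1],[[0,0,30],0,1],[[0,0,0],0,1]]'; python3 - <<'E'
from h import *
c=ctrl.read_camera('top');im=c['image']
cv2.imwrite('pics/t5.png',cv2.resize(im[180:280,320:400],None,fx=6,fy=6,interpolation=cv2.INTER_CUBIC))
E
```

```text
clock: 7.0
position: [466.1, 301.3, 113.2]
eef_rot: [3.14, 0.002, 2.942]
force: [-0.4, -1.0, -5.1]
width: 38.5
grip_force: 62.2
```

View pics/t5.png

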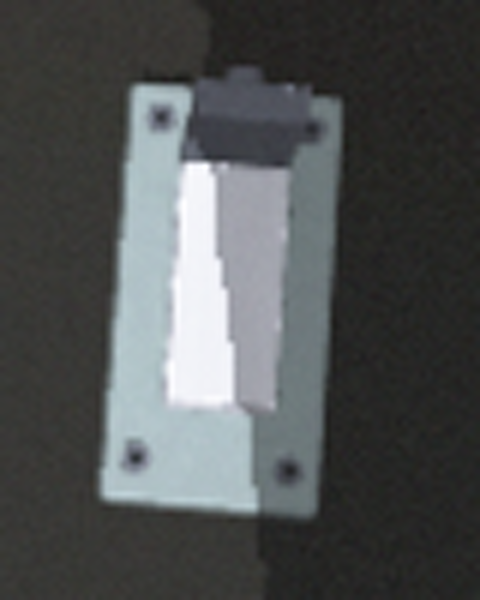

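```bash
python3 - <<'E'
from h import *
c=ctrl.read_camera('top')
f=lambda P,z:cast(c,np.array(P)/6.+[320-.5+.08,180-.5+.08],z)[:,:2]
L=f([(180,161),(291,166),(273,409),(167,404)],28);F=f([(133,84),(343,98),(316,520),(100,499)],10)
for P in(L,F):
    print(P.round(1),P.mean(0).round(1),[np.hypot(*(P[i]-P[(i+1)%4])).round(1) for i in range(4)])
    for a,b in((3,0),(2,1)): d=P[b]-P[a];print(np.arctan2(d[1],d[0]).round(3))
print(cast(c,[(357,228)],28))
steel('wrist',28)
E
```

```text
[[647.1  17.4]
 [644.1 -23.3]
 [553.3 -12.3]
 [556.2  25.9]] [600.2   1.9] [np.float64(40.9), np.float64(91.5), np.float64(38.4), np.float64(91.4)]
-0.093
-0.121
[[682.8  32.4]
 [675.2 -46.5]
 [515.  -28.1]
 [524.8  50.5]] [599.4   2. ] [np.float64(79.3), np.float64(161.2), np.float64(79.3), np.float64(159.0)]
-0.114
-0.114
[[597.73326107   3.24106761  28.        ]]
wrist [ 26. 382.] [548.1  39.6] 82.0 47.9 -0.433
wrist [620. 386.] [637.3 513.7] 98.9 31.1 0.033
wrist [505. 266.] [514.2 429. ] 87.0 37.1 0.243
wrist [129. 254.] [452.3 160.5] 87.8 27.0 -0.082
```

```bash
python3 -m crank '[[[8,-20,0],0,1],[[13,-38,0],0.03,1],[[13,-38,0],0.03,1],[[13,-40,0],0.026,1],[[13,-40,0],0,1],[[13,-40,0],0,1],[[13,-40,0],0,1],[[10,-30,0],0,1],[[5,-10,0],0,1],[[0,0,0],0,1],[[0,0,0],0,1]]'; python3 - <<'E'
from h import *
s=ctrl.get_state();print(s['position'],s['eef_rot'])
w=ctrl.read_camera('wrist');cv2.imwrite('pics/w6.png',w['image'])
c=ctrl.read_camera('top')
E
```

```text
clock: 8.52
position: [565.6, 6.8, 111.3]
eef_rot: [3.141, -0.001, 3.03]
force: [0.5, 0.0, -5.4]
width: 38.7
grip_force: 62.1
[565.62544685   6.77240047 111.2685366 ] [ 3.14092964e+00 -1.39800149e-03  3.02966236e+00]
```

View pics/w6.png

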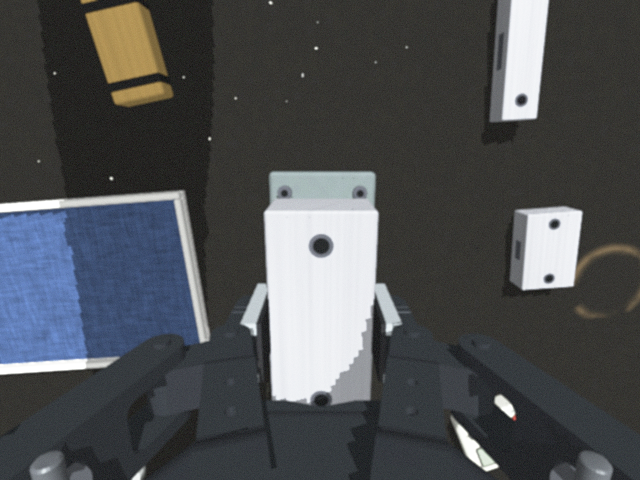

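```bash
python3 - <<'E'
from h import *
w=ctrl.read_camera('wrist')
P=cast(w,[(269.5,172.5),(376,172.5)],10)[:,:2];print(P)
m=P.mean(0);u=np.array([np.cos(-.112),np.sin(-.112)]);print(m+80*u)
d=P[1]-P[0];print(np.arctan2(d[1],d[0])-np.pi/2)
# hole of held block, near end: relative to TCP along land axis, top at bottom+28
h=cast(w,[(321,246),(321,399)],111.3+18+28)[:,:2];s=ctrl.get_state()['position'][:2];print((h-s)@u,(h-s)@[-u[1],u[0]])
E
python3 -m crank '[[[2,-1,-20],0,1],[[0,0,-35],0,1],[[0,0,-30],0,1],[[0,0,-10],0,1],[[0,0,0],0,1],[[0,0,0],0,1]]'
```

```text
[[517.29692485 -26.3419276 ]
 [525.98922866  51.92984957]]
[601.14184105   3.85268161]
-0.11059966865979676
[-31.91746525  32.20892672] [-0.1374628  -0.02927616]
clock: 9.43
position: [569.2, 4.2, 18.1]
eef_rot: [3.141, 0.002, 3.028]
force: [-0.4, -0.8, -5.0]
width: 38.7
grip_force: 61.9
```

```bash
python3 -m crank '[[[0,1.5,-3],0,1],[[0,0,-3],0,1],[[0,0,0],0,1]]';  python3 -m crank '[[[0,0,-2],0,1],[[0,0,0],0,1]]'; python3 -m crank '[[[0,0,-2],0,1],[[0,0,0],0,1]]'
```

```text
clock: 9.8
position: [568.2, 5.6, 10.8]
eef_rot: [-3.142, -0.0, 3.028]
force: [0.9, 0.1, -4.9]
width: 38.4
grip_force: 62.0
clock: 10.05
position: [568.4, 5.5, 10.2]
eef_rot: [3.141, 0.001, 3.028]
force: [-4.3, 0.0, 11.3]
width: 38.7
grip_force: 64.1
clock: 10.3
position: [568.4, 5.5, 10.1]
eef_rot: [3.141, 0.002, 3.027]
force: [-11.4, 0.2, 37.7]
width: 39.1
grip_force: 67.1
```

```bash
python3 -m crank '[[[0,0,1.5],0,1],[[0,0,0],0,1],[[5,-0.6,0],0,1],[[5,-0.6,0],0,1],[[5,-0.6,0],0,1],[[0,0,0],0,1]]'; python3 - <<'E'
from h import *
w=ctrl.read_camera('wrist');cv2.imwrite('pics/w7.png',w['image'])
E
```

```text
clock: 11.05
position: [580.6, 4.0, 10.1]
eef_rot: [-3.141, -0.004, 3.028]
force: [-15.7, 1.7, 26.6]
width: 38.6
grip_force: 66.1
```

View pics/w7.png

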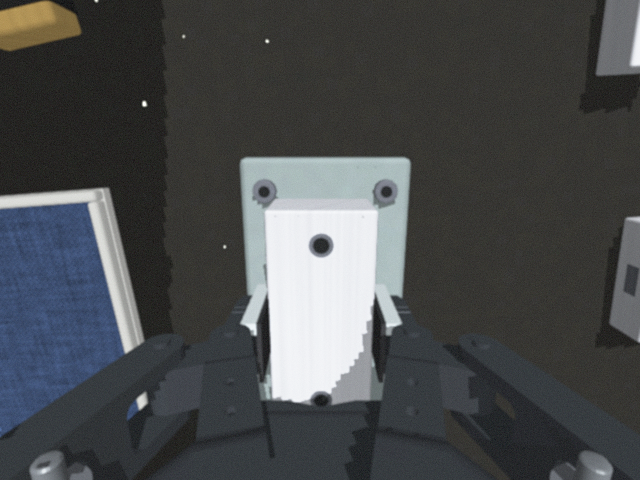

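```bash
python3 -m crank '[[[4,0.5,0.7],0,1],[[4,0.6,0],0,1],[[0,0,0],0,1]]'; python3 -m crank '[[[4,-0.2,0],0,1],[[4,-0.2,0],0,1],[[0,0,0],0,1]]'
```

```text
clock: 11.48
position: [589.8, 4.5, 10.2]
eef_rot: [-3.141, -0.002, 3.027]
force: [-8.6, -0.5, 14.2]
width: 38.8
grip_force: 64.5
clock: 11.85
position: [597.9, 4.4, 10.2]
eef_rot: [-3.141, -0.002, 3.028]
force: [-8.0, 0.9, 13.9]
width: 38.8
grip_force: 64.4
```

```bash
python3 -m crank '[[[2,-0.2,0],0,1],[[1,-0.1,0],0,1],[[0,0,0],0,1]]'; python3 -m crank '[[[1.5,-0.2,0],0,1],[[0,0,0],0,1]]'; python3 - <<'E'
from h import *
w=ctrl.read_camera('wrist');cv2.imwrite('pics/w8.png',w['image'])
g=cv2.cvtColor(w['image'],cv2.COLOR_BGR2GRAY).astype(int)
for r in(165,180,220,240,260): print(r,[ (i,int(g[r,i+2]-g[r,i-2])) for i in range(200,450) if abs(g[r,i+2]-g[r,i-2])>40])
E
```

```text
clock: 12.22
position: [599.9, 4.2, 10.2]
eef_rot: [-3.141, -0.004, 3.028]
force: [-13.3, 1.5, 16.3]
width: 39.0
grip_force: 64.8
clock: 12.48
position: [599.9, 4.2, 10.2]
eef_rot: [-3.141, -0.006, 3.028]
force: [-17.1, 1.5, 21.1]
width: 38.4
grip_force: 65.3
165 [(233, 72), (234, 104), (235, 108), (236, 83), (237, 53), (254, -66), (255, -68), (256, -53), (261, 41), (262, 41), (263, 41), (373, -68), (374, -72), (375, -65), (382, 46), (403, -62), (404, -99), (405, -117), (406, -105), (407, -63)]
180 [(234, 71), (235, 105), (236, 112), (237, 86), (238, 54), (402, -63), (403, -100), (404, -123), (405, -101), (406, -62)]
220 [(236, 63), (237, 95), (238, 115), (239, 102), (240, 67), (241, 42), (264, 50), (265, 55), (266, 63), (375, -41), (376, -54), (377, -52), (399, -44), (400, -82), (401, -114), (402, -114), (403, -95), (404, -43)]
240 [(237, 49), (238, 80), (239, 101), (240, 103), (241, 80), (242, 43), (265, 46), (266, 55), (267, 52), (308, -72), (309, -100), (310, -108), (311, -93), (312, -67), (313, -68), (314, -71), (315, -69), (316, -59), (325, 43), (326, 75), (327, 82), (328, 59), (329, 54), (330, 78), (331, 107), (332, 118), (333, 99), (334, 48), (375, -48), (376, -47), (377, -41), (398, -53), (399, -100), (400, -123), (401, -116), (402, -83)]
260 [(239, 86), (240, 107), (241, 105), (242, 81), (243, 52), (266, 56), (267, 59), (268, 46), (374, -51), (375, -59), (376, -51), (397, -54), (398, -101), (399, -116), (400, -107), (401, -74)]
```

```bash
python3 -m crank '[[[0,0,1.2],0,1],[[0,0,0],0,-0.2],[[0,0,0],0,-0.2],[[0,0,0],0,-0.2],[[0,0,30],0,-0.2],[[0,0,40],0,-0.6],[[0,0,40],0,-1],[[0,0,0],0,-1],[[0,0,0],0,-1]]'; python3 - <<'E'
from h import *
w=ctrl.read_camera('wrist');cv2.imwrite('pics/w9.png',w['image']);s=ctrl.get_state();print(s['position'])
steel('wrist',56,215); steel('top',12)
E
```

```text
clock: 13.65
position: [603.6, 3.9, 120.0]
eef_rot: [-3.142, -0.0, 3.028]
force: [-0.3, -0.8, 0.1]
width: 85.5
grip_force: 0.0
[603.2094847    3.8913046  119.37739973]
wrist [108. 449.] [ 753.3 -184.8] 32.0 22.7 -1.4
wrist [ 79. 320.] [ 638.8 -172.8] 117.8 7.3 1.534
wrist [321. 235.] [599.5   4.1] 89.1 39.7 -0.112
wrist [551. 197.] [589.1 155.3] 51.7 33.6 -0.035
wrist [ 86. 150.] [ 525.4 -135. ] 110.8 4.3 1.534
wrist [521.  29.] [488.2 132.4] 31.4 19.8 -0.059
top [290. 296.] [455.1 152.1] 90.9 23.6 -0.062
top [161. 268.] [523.4 435.1] 90.6 39.4 0.236
top [278. 231.] [598.4 177.3] 61.6 39.9 -0.027
top [292. 157.] [773.1 144.1] 67.6 65.4 -1.27
top [473. 110.] [ 878.7 -280.1] 108.0 63.5 -0.84
```

View pics/w9.png

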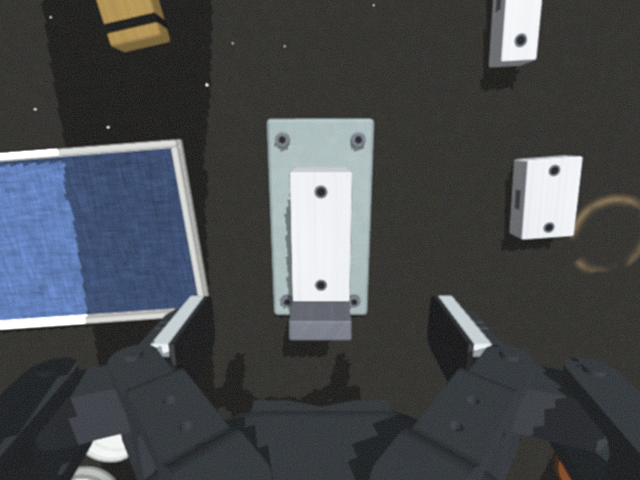

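```bash
python3 -m crank '[[[-4,20,0],0.035,-1],[[-7,37,0],0.035,-1],[[-7,38,0],0.035,-1],[[-7,38,0],0.035,-1],[[-7,38,0],0.035,-1],[[-7,38,0],0.035,-1],[[-7,38,0],0.035,-1],[[-7,38,0],0.035,-1],[[-7,38,0],0.035,-1],[[-7,38,0],0.035,-1],[[-7,38,0],0,-1],[[-4,25,0],0,-1],[[0,5,0],0,-1],[[0,0,0],0,-1],[[0,0,0],0,-1]]'; python3 - <<'E'
from h import *
s=ctrl.get_state();print(s['position'],s['eef_rot'],s['joint_pos'])
steel('wrist',12,215)
E
```

```text
clock: 15.68
position: [526.7, 431.0, 120.3]
eef_rot: [-3.14, 0.0, -2.908]
force: [1.1, -0.6, 0.4]
width: 85.5
grip_force: 0.0
[526.71123507 430.96511997 120.30098417] [-3.14037311e+00  8.78338427e-05 -2.90751100e+00] [-0.70944383  0.65710773 -0.07956026  1.52340979  0.06046042  0.96401436
  0.99786013]
wrist [408. 379.] [645.1 544.2] 72.4 57.8 -0.002
wrist [175. 326.] [636.6 328.5] 67.0 16.9 -0.31
wrist [465. 322.] [576.2 568.6] 63.8 11.8 0.848
wrist [  7. 240.] [599.4 193.3] 67.8 20.5 -0.027
wrist [330. 223.] [523.1 437. ] 89.2 39.4 0.241
```

```bash
python3 -m crank '[[[-3.5,5.7,0],0.007,-0.3],[[0,0,-30],0,-0.3],[[0,0,-40],0,-0.3],[[0,0,-35],0,-0.3],[[0,0,-20],0,-0.3],[[0,0,-8],0,-0.3],[[0,0,0],0,-0.3],[[0,0,0],0,-0.3]]' 60; python3 - <<'E'
from h import *
steel('wrist',12,215)
E
python3 -m crank '[[[0,0,-3],0,-0.3],[[0,0,0],0,-0.3]]'
```

```text
clock: 16.73
position: [523.0, 439.3, -11.4]
eef_rot: [3.141, 0.002, -2.899]
force: [-0.9, -0.3, -0.2]
width: 55.5
grip_force: 0.0
wrist [311. 280.] [520.8 436.5] 84.8 38.8 0.241
clock: 17.02
position: [522.2, 438.6, -15.6]
eef_rot: [3.142, 0.0, -2.898]
force: [0.3, 0.6, 0.5]
width: 55.3
grip_force: 0.0
```

```bash
python3 -m crank '[[[1,-2,-3],0,-0.3],[[0,0,-2],0,-0.3],[[0,0,0],0,-0.3]]'; python3 -m crank '[[[0,0,-2],0,-0.3],[[0,0,0],0,-0.3]]'; python3 -m crank '[[[0,0,-2],0,-0.3],[[0,0,0],0,-0.3]]'
```

```text
clock: 17.4
position: [523.1, 436.5, -21.0]
eef_rot: [-3.141, -0.0, -2.898]
force: [-0.2, 0.6, 0.3]
width: 55.8
grip_force: 0.0
clock: 17.65
position: [523.2, 436.6, -22.9]
eef_rot: [-3.141, -0.0, -2.898]
force: [0.2, 0.3, -0.5]
width: 55.2
grip_force: 0.0
clock: 17.9
position: [523.2, 436.6, -24.9]
eef_rot: [-3.141, -0.0, -2.898]
force: [-0.9, -0.1, 0.3]
width: 55.2
grip_force: 0.0
```

```bash
python3 -m crank '[[[0,0,-2],0,-0.3],[[0,0,0],0,-0.3]]'; python3 -m crank '[[[0,0,-2],0,-0.3],[[0,0,0],0,-0.3]]'; python3 -m crank '[[[0,0,-2],0,-0.3],[[0,0,0],0,-0.3]]'
```

```text
clock: 18.15
position: [523.2, 436.6, -26.9]
eef_rot: [-3.141, -0.0, -2.898]
force: [0.4, -0.7, 0.7]
width: 55.1
grip_force: 0.0
clock: 18.4
position: [523.2, 436.5, -28.9]
eef_rot: [-3.141, -0.0, -2.898]
force: [1.0, -0.5, -0.3]
width: 55.7
grip_force: 0.0
clock: 18.65
position: [523.4, 436.7, -29.4]
eef_rot: [3.141, 0.001, -2.898]
force: [-4.4, -3.0, 13.8]
width: 55.6
grip_force: 6.5
```

```bash
python3 -m crank '[[[0,0,5],0,-0.3],[[0,0,0],0,-0.1],[[0,0,0],0,0.1],[[0,0,0],0,0.3],[[0,0,0],0,1],[[0,0,0],0,1],[[0,0,0],0,1]]' 60
```

```text
clock: 19.52
position: [523.4, 436.8, -25.3]
eef_rot: [3.141, 0.0, -2.898]
force: [-1.3, -0.8, 6.7]
width: 38.6
grip_force: 60.3
```

```bash
python3 -m crank '[[[0,0,20],0,1],[[0,0,40],0,1],[[0,0,45],0,1],[[0,0,40],0,1],[[2,-20,0],-0.036,1],[[4,-37,0],-0.036,1],[[4,-38,0],-0.036,1],[[4,-38,0],-0.036,1],[[4,-38,0],-0.036,1],[[4,-38,0],-0.036,1],[[4,-38,0],-0.036,1],[[4,-38,0],-0.036,1],[[4,-38,0],-0.036,1],[[4,-38,0],-0.033,1],[[4,-38,0],0,1],[[2,-25,0],0,1],[[0,-5,0],0,1],[[0,0,0],0,1],[[0,0,0],0,1]]'; python3 - <<'E'
from h import *
s=ctrl.get_state();z=s['position'][2]+25.3+12;a=-.1136;u=np.array([np.cos(a),np.sin(a)])
w=ctrl.read_camera('wrist')
hsv=cv2.cvtColor(w['image'],cv2.COLOR_BGR2HSV)
g=w['image'].max(2)[150:420,260:385].copy()
cs=cv2.HoughCircles(cv2.medianBlur(g,3),cv2.HOUGH_GRADIENT,1,60,param1=120,param2=14,minRadius=5,maxRadius=16)
cs=cs[0][:,:2]+[260,150];print(cs.round(1),s['position'],s['eef_rot'][2])
d=cast(w,cs,z)[:,:2]-s['position'][:2];print(d@u,d@[-u[1],u[0]])
cv2.imwrite('pics/w10.png',w['image'])
E
```

```text
clock: 21.9
position: [567.0, 9.0, 119.1]
eef_rot: [3.141, -0.001, 3.029]
force: [-0.2, 0.2, -2.7]
width: 38.4
grip_force: 61.6
[[319.5 386.5]
 [355.5 190.5]
 [281.5 190.5]
 [320.5 239.5]] [566.97019515   9.04932992 119.1312588 ] 3.029298758827553
[ 32.93643033 -50.32118765 -50.25702791 -31.84687384] [ -0.80607871  12.11478187 -14.71961903  -0.53498412]
```

```bash
python3 -m crank '[[[0,0,-20],0,1],[[0,0,-35],0,1],[[0,0,-22],0,1],[[0,0,-7],0,1],[[0,0,0],0,1],[[0,0,0],0,1]]';  python3 -m crank '[[[0,0,-2],0,1],[[0,0,0],0,1]]';  python3 -m crank '[[[0,0,-2],0,1],[[0,0,0],0,1]]'
```

```text
clock: 22.7
position: [568.0, 7.9, 36.3]
eef_rot: [3.141, 0.002, 3.028]
force: [-0.2, 0.0, -2.9]
width: 38.7
grip_force: 61.6
clock: 22.95
position: [567.4, 7.6, 33.6]
eef_rot: [3.142, 0.0, 3.028]
force: [-0.8, -0.2, -4.1]
width: 38.3
grip_force: 61.6
clock: 23.2
position: [567.2, 7.6, 31.1]
eef_rot: [-3.142, -0.0, 3.028]
force: [-0.3, 0.9, -3.2]
width: 38.7
grip_force: 61.6
```

```bash
python3 -m crank '[[[0,0,-1],0,1],[[0,0,0],0,1]]';  python3 -m crank '[[[0,0,-0.7],0,1],[[0,0,0],0,1],[[0,0,0],0,1]]'
```

```text
clock: 23.45
position: [567.3, 7.6, 30.6]
eef_rot: [-3.142, 0.0, 3.028]
force: [-1.6, 0.2, 2.8]
width: 38.3
grip_force: 62.3
clock: 23.82
position: [567.3, 7.6, 30.6]
eef_rot: [3.142, 0.001, 3.028]
force: [-4.3, 0.0, 13.0]
width: 38.4
grip_force: 63.4
```

```bash
python3 -m crank '[[[4,-0.45,0],0,1],[[5,-0.55,0],0,1],[[5,-0.55,0],0,1],[[5,-0.55,0],0,1],[[0,0,0],0,1]]';  python3 -m crank '[[[4,-0.45,0],0,1],[[4,-0.45,0],0,1],[[0,0,0],0,1]]'
```

```text
clock: 24.45
position: [584.8, 5.7, 30.6]
eef_rot: [-3.141, -0.002, 3.028]
force: [-9.5, 1.5, 17.5]
width: 38.3
grip_force: 64.0
clock: 24.82
position: [592.7, 4.8, 30.6]
eef_rot: [-3.141, -0.002, 3.028]
force: [-9.3, 1.6, 17.0]
width: 38.3
grip_force: 64.0
```

```bash
python3 -m crank '[[[3,-0.3,0],0,1],[[0,0,0],0,1]]';  python3 -m crank '[[[2,-0.2,0],0,1],[[0,0,0],0,1]]'; python3 -m crank '[[[1.5,-0.2,0],0,1],[[0,0,0],0,1]]'
```

```text
clock: 25.08
position: [595.5, 4.6, 30.6]
eef_rot: [-3.141, -0.003, 3.028]
force: [-10.4, 2.1, 17.6]
width: 38.4
grip_force: 64.1
clock: 25.32
position: [597.3, 4.4, 30.6]
eef_rot: [-3.141, -0.003, 3.028]
force: [-11.0, 0.7, 18.6]
width: 38.1
grip_force: 64.1
clock: 25.58
position: [598.8, 4.2, 30.6]
eef_rot: [-3.141, -0.003, 3.028]
force: [-10.1, 1.3, 18.5]
width: 38.6
grip_force: 64.1
```

```bash
python3 -m crank '[[[1,0.3,0],0,1],[[0.5,0,0],0,1],[[0,0,0],0,1]]';  python3 -m crank '[[[1.2,0,0],0,1],[[0,0,0],0,1]]'
```

```text
clock: 25.95
position: [599.7, 4.2, 30.6]
eef_rot: [-3.141, -0.004, 3.028]
force: [-12.6, 0.5, 19.8]
width: 38.3
grip_force: 64.3
clock: 26.2
position: [599.6, 4.3, 30.6]
eef_rot: [-3.141, -0.006, 3.028]
force: [-17.7, -0.4, 24.8]
width: 38.6
grip_force: 64.7
```

Home against the stop. Release, lift and check.

```bash
python3 -m crank '[[[0,0,1.2],0,1],[[0,0,0],0,-0.2],[[0,0,0],0,-0.2],[[0,0,0],0,-0.2],[[0,0,30],0,-0.2],[[0,0,40],0,-0.6],[[0,0,40],0,-1],[[0,0,0],0,-1],[[0,0,0],0,-1]]'; python3 - <<'E'
from h import *
w=ctrl.read_camera('wrist');s=ctrl.get_state();print(s['position'])
steel('wrist',68,215);steel('top',20)
c=ctrl.read_camera('top');hsv=cv2.cvtColor(c['image'],cv2.COLOR_BGR2HSV)
for k in blobs(cv2.morphologyEx(cv2.inRange(hsv,(12,80,60),(32,255,255)),cv2.MORPH_CLOSE,np.ones((5,5))),100): print(k[:,0].mean(0),rect(c,k,18))
k=max([k for k in blobs(cv2.inRange(hsv,(100,100,40),(125,255,255)),1000)],key=cv2.contourArea);print('tray',rect(c,k,5))
E
```

```text
clock: 27.32
position: [603.3, 4.2, 140.4]
eef_rot: [-3.142, -0.0, 3.028]
force: [-0.3, -0.3, -0.7]
width: 85.3
grip_force: 0.0
[602.87165659   4.22023366 139.81384818]
wrist [ 96. 473.] [ 780.3 -208.1] 36.8 18.0 1.458
wrist [320. 232.] [598.2   4.3] 91.0 39.6 -0.114
wrist [535. 194.] [587.  149.9] 49.8 32.4 -0.035
wrist [506.  33.] [487.  128.2] 36.2 19.1 -0.061
top [290. 296.] [454.4 151.7] 90.2 23.4 -0.062
top [278. 231.] [596.5 176.7] 61.1 39.5 -0.027
top [292. 157.] [769.7 144. ] 67.7 64.9 -1.27
top [476. 109.] [ 878.  -280.7] 97.1 63.0 -0.84
[405.61971831 307.8028169 ] (array([421.2, -92.1]), 70.0, 13.1, -0.007)
[ 98.94285714 252.63492063] (array([561.9, 573.3]), 243.9, 127.8, 0.0)
[180.73076923 135.14102564] (array([832.4, 399.9]), 56.7, 34.1, 0.625)
[210.82857143 124.51428571] (array([855.4, 330.7]), 67.4, 63.7, 0.473)
[249.81521739 114.60326087] (array([883.9, 243.4]), 110.1, 73.0, 0.254)Traceback (most recent call last):
  File "<stdin>", line 6, in <module>
ValueError: max() iterable argument is empty
```

```bash
python3 -m crank '[[[-20,-12,0],0.03,-1],[[-30,-18,0],0.03,-1],[[-35,-20,0],0.03,-1],[[-35,-22,0],0.03,-1],[[-35,-22,0],0.03,-1],[[-20,-14,0],0.03,-1],[[-8,-5,0],0,-1],[[0,0,0],0,-1],[[0,0,0],0,-1]]'; cat >> h.py <<'E'
def brass(z=18):
    w=ctrl.read_camera('wrist');hsv=cv2.cvtColor(w['image'],cv2.COLOR_BGR2HSV)
    m=cv2.morphologyEx(cv2.inRange(hsv,(12,90,50),(32,255,255)),cv2.MORPH_CLOSE,np.ones((13,13)))
    for k in blobs(m,800): print(k[:,0].mean(0).round(),rect(w,k,z))
    return w
E
python3 - <<'E'
from h import *
w=brass();cv2.imwrite('pics/w11.png',w['image']);s=ctrl.get_state();print(s['position'],s['eef_rot'])
E
```

```text
clock: 28.65
position: [421.5, -108.1, 140.7]
eef_rot: [3.141, 0.001, -3.075]
force: [0.4, -0.1, 0.6]
width: 85.8
grip_force: 0.0
[320. 223.] (array([ 421.8, -109.2]), 72.7, 37.2, 0.084)
[128. 153.] (array([ 374.1, -263.3]), 28.2, 28.1, 0.957)
[ 421.43496163 -108.05776259  140.65503961] [ 3.14137931e+00  3.31039712e-04 -3.07444387e+00]
```

View pics/w11.png

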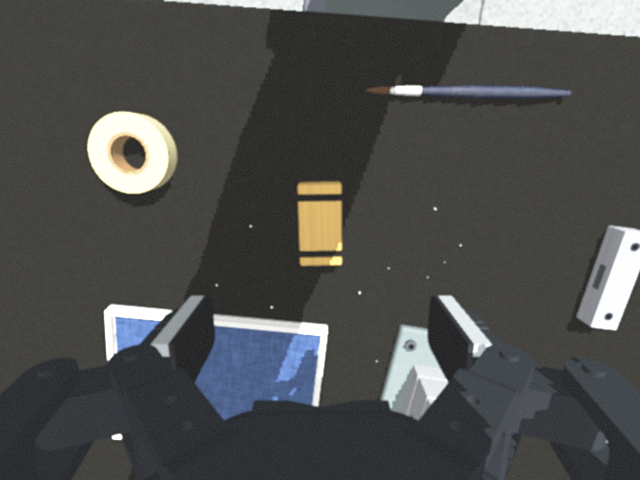

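```bash
python3 -m crank '[[[0,-1,-20],0.015,-0.3],[[0,0,-40],0,-0.3],[[0,0,-40],0,-0.3],[[0,0,-35],0,-0.3],[[0,0,-15],0,-0.3],[[0,0,-5],0,-0.3],[[0,0,0],0,-0.3],[[0,0,0],0,-0.3]]' 60; python3 - <<'E'
from h import *
brass()
E
```

```text
clock: 29.7
position: [421.1, -109.7, -13.6]
eef_rot: [-3.141, 0.001, -3.06]
force: [0.7, -0.3, 0.1]
width: 56.0
grip_force: 0.0
[323. 302.] (array([ 420.5, -109.3]), 73.1, 36.1, 0.085)
```

```bash
python3 -m crank '[[[0,0,-6],0,-0.3],[[0,0,-2.5],0,-0.3],[[0,0,0],0,-0.1],[[0,0,0],0,0.1],[[0,0,0],0,0.3],[[0,0,0],0,1],[[0,0,0],0,1],[[0,0,0],0,1],[[0,0,0],0,1]]' 60; python3 -m crank '[[[0,0,20],0,1],[[0,0,40],0,1],[[0,0,45],0,1],[[0,0,45],0,1],[[0,0,15],0,1],[[0,0,0],0,1]]'
```

```text
clock: 30.88
position: [420.5, -109.7, -22.4]
eef_rot: [-3.142, 0.0, -3.06]
force: [-0.0, 0.7, 5.8]
width: 34.6
grip_force: 60.2
clock: 31.62
position: [420.8, -109.9, 143.1]
eef_rot: [-3.141, 0.002, -3.061]
force: [-0.2, -0.0, -4.0]
width: 34.1
grip_force: 61.2
```

```bash
python3 -m crank '[[[15,10,0],-0.032,1],[[30,19,0],-0.032,1],[[33,21,0],-0.032,1],[[33,21,0],-0.032,1],[[33,21,0],-0.032,1],[[22,14,0],-0.034,1],[[11,7,0],0,1],[[0,0,0],0,1],[[0,0,0],0,1]]'
```

```text
clock: 32.75
position: [596.2, 2.1, 141.8]
eef_rot: [-3.141, -0.001, 3.028]
force: [-0.4, 0.6, -2.3]
width: 34.3
grip_force: 61.1
```

```bash
python3 - <<'E'
from h import *
w=brass(141.8+22.4+18)
E
python3 -m crank '[[[2,2,-20],0,1],[[0,0,-30],0,1],[[0,0,-30],0,1],[[0,0,-10],0,1],[[0,0,0],0,1],[[0,0,0],0,1]]'; python3 -m crank '[[[0,0,-3],0,1],[[0,0,-1.5],0,1],[[0,0,0],0,1]]'
```

```text
[319. 307.] (array([596.7,   1.7]), 73.5, 36.2, -0.112)
clock: 33.55
position: [600.3, 5.1, 53.5]
eef_rot: [3.141, 0.002, 3.029]
force: [-0.8, -0.2, -3.8]
width: 34.4
grip_force: 61.0
clock: 33.92
position: [599.4, 5.3, 47.8]
eef_rot: [-3.142, -0.0, 3.029]
force: [0.1, -0.8, -3.7]
width: 34.7
grip_force: 61.0
```

```bash
python3 -m crank '[[[0,-1,-1.5],0,1],[[0,0,0],0,1]]'; python3 -m crank '[[[0,0,-1],0,1],[[0,0,0],0,1],[[0,0,0],0,1]]'
```

```text
clock: 34.17
position: [599.4, 4.1, 46.1]
eef_rot: [-3.141, -0.0, 3.029]
force: [0.1, 0.0, -3.2]
width: 34.7
grip_force: 61.0
clock: 34.55
position: [599.6, 4.2, 45.7]
eef_rot: [-3.142, 0.0, 3.029]
force: [-3.1, -1.1, 5.5]
width: 34.5
grip_force: 62.0
```

```bash
python3 -m crank '[[[0,0,0.5],0,1],[[0,0,0],0,-0.1],[[0,0,0],0,-0.1],[[0,0,0],0,-0.1],[[0,0,30],0,-0.3],[[0,0,40],0,-0.6],[[0,0,30],0,-1],[[0,0,0],0,-1],[[0,0,0],0,-1]]'; python3 - <<'E'
from h import *
brass(86);steel('wrist',68,215)
c=steel('top',20);hsv=cv2.cvtColor(c['image'],cv2.COLOR_BGR2HSV)
m=cv2.inRange(hsv,(95,80,30),(130,255,255))
for k in blobs(m,1000): print('blue',k[:,0].mean(0),rect(c,k,5))
E
```

```text
clock: 35.67
position: [599.1, 4.2, 145.3]
eef_rot: [-3.141, -0.001, 3.029]
force: [0.6, -0.4, -0.5]
width: 85.3
grip_force: 0.0
[320. 247.] (array([600. ,   3.8]), 71.6, 35.3, -0.109)
wrist [ 99. 472.] [ 781.5 -209.1] 39.3 19.5 1.459
wrist [466. 325.] [675.7 103. ] 57.0 14.0 0.557
wrist [531. 198.] [586.3 150. ] 50.8 33.9 -0.037
wrist [321. 169.] [562.8   7.9] 78.6 60.3 -0.117
wrist [503.  36.] [483.8 128.7] 41.4 19.7 -0.057
top [290. 296.] [454.4 151.7] 90.2 23.4 -0.062
top [278. 231.] [596.5 176.7] 61.1 39.5 -0.027
top [292. 157.] [769.8 143.7] 67.0 64.9 -1.27
top [476. 108.] [ 880.2 -283.3] 90.2 63.0 -0.84
```

```bash
python3 -m crank '[[[-12,12,0],0.01,-1],[[-25,25,0],0.02,-1],[[-32,33,0],0.02,-1],[[-32,33,0],0,-1],[[-26,26,0],0,-1],[[-15,15,0],0,-1],[[-3,3,0],0,-1],[[0,0,0],0,-1],[[0,0,0],0,-1]]';python3 - <<'E'
from h import *
steel('wrist',20,215);s=ctrl.get_state();print(s['position'],s['eef_rot'])
E
```

```text
clock: 36.95
position: [455.0, 150.5, 145.7]
eef_rot: [-3.141, 0.0, 3.078]
force: [1.1, -1.5, -0.9]
width: 85.3
grip_force: 0.0
wrist [360. 363.] [592.1 178.4] 71.3 41.0 -0.041
wrist [ 49. 325.] [ 546.7 -112.7] 66.0 63.7 -0.036
wrist [214. 344.] [563.2  45.8] 91.3 19.4 -0.293
wrist [466. 324.] [554.6 276. ] 73.5 19.5 0.504
wrist [164. 319.] [5.296e+02 3.000e-01] 73.5 50.3 -0.612
wrist [325. 220.] [453.8 153.6] 90.7 24.9 -0.06
[455.03093772 150.47830119 145.70015196] [-3.14135079e+00  1.42406670e-04  3.07736298e+00]
```

```bash
python3 -m crank '[[[-1,2,-20],0,-0.1],[[0,0,-40],0,-0.1],[[0,0,-40],0,-0.1],[[0,0,-35],0,-0.1],[[0,0,-20],0,-0.1],[[0,0,-7],0,-0.1],[[0,0,0],0,-0.1],[[0,0,0],0,-0.1]]' 60; python3 - <<'E'
from h import *
steel('wrist',20,215)
E
```

```text
clock: 38.0
position: [454.1, 153.3, -15.4]
eef_rot: [3.141, 0.001, 3.078]
force: [0.6, 0.0, -0.1]
width: 47.1
grip_force: 0.0
wrist [399. 310.] [453.7 185.1] 24.9 7.7 0.274
wrist [243. 310.] [450. 121.] 25.3 7.8 -0.387
wrist [322. 300.] [452.4 153.6] 91.2 23.9 -0.059
```

```bash
python3 -m crank '[[[-1,0,-3],0,-0.1],[[0,0,0],0,0.1],[[0,0,0],0,0.3],[[0,0,0],0,0.5],[[0,0,0],0,1],[[0,0,0],0,1],[[0,0,0],0,1],[[0,0,0],0,1]]' 60; python3 -m crank '[[[0,0,20],0,1],[[0,0,40],0,1],[[0,0,45],0,1],[[0,0,45],0,1],[[0,0,15],0,1],[[0,0,0],0,1]]'
```

```text
clock: 39.05
position: [452.5, 153.3, -18.9]
eef_rot: [3.142, 0.0, 3.079]
force: [-1.4, -0.5, 6.2]
width: 22.4
grip_force: 58.5
clock: 39.8
position: [452.8, 153.3, 146.6]
eef_rot: [3.141, 0.002, 3.079]
force: [-0.1, -0.3, -3.2]
width: 22.4
grip_force: 60.2
```

```bash
python3 -m crank '[[[7,-15,0],0,1],[[14,-32,0],0.012,1],[[16,-36,0],0.012,1],[[16,-36,0],0,1],[[16,-36,0],0,1],[[16,-36,0],0,1],[[16,-36,0],0,1],[[16,-36,0],0,1],[[14,-32,0],0,1],[[8,-18,0],0,1],[[2,-2,0],0,1],[[0,0,0],0,1],[[0,0,0],0,1]]'; python3 - <<'E'
from h import *
w=ctrl.read_camera('wrist');hsv=cv2.cvtColor(w['image'],cv2.COLOR_BGR2HSV)
m=cv2.inRange(hsv,(95,80,30),(130,255,255))
for k in blobs(m,1000):
    P=cast(w,k[:,0],5);print(P.min(0),P.max(0),rect(w,k,5))
E
```

```text
clock: 41.42
position: [593.2, -160.2, 145.7]
eef_rot: [3.141, -0.0, 3.105]
force: [0.3, 0.7, -2.8]
width: 22.1
grip_force: 60.1
[ 523.1394903  -297.34896463    5.        ] [ 659.46666422 -102.89635006    5.        ] (array([ 591.3, -200. ]), 190.8, 129.6, 1.535)
```

```bash
python3 -m crank '[[[0,0,-20],0,1],[[0,0,-40],0,1],[[0,0,-40],0,1],[[0,0,-35],0,1],[[0,0,-15],0,1],[[0,0,-4],0,1],[[0,0,0],0,1],[[0,0,0],0,1]]'; python3 -m crank '[[[0,0,-2.5],0,1],[[0,0,0],0,1]]'; python3 -m crank '[[[0,0,-2],0,1],[[0,0,0],0,1]]'
```

```text
clock: 42.48
position: [594.4, -161.9, -6.9]
eef_rot: [-3.141, 0.002, 3.103]
force: [-0.7, -0.9, -2.4]
width: 22.1
grip_force: 60.0
clock: 42.72
position: [593.5, -161.8, -10.5]
eef_rot: [-3.142, 0.0, 3.103]
force: [-0.4, 0.8, -3.5]
width: 22.3
grip_force: 60.0
clock: 42.98
position: [593.3, -161.7, -12.9]
eef_rot: [3.142, -0.0, 3.103]
force: [0.4, 0.2, -3.9]
width: 22.4
grip_force: 60.0
```

```bash
python3 -m crank '[[[0,0,-1.5],0,1],[[0,0,0],0,1],[[0,0,0],0,1]]'; python3 -m crank '[[[0,0,0],0,0.4],[[0,0,0],0,0.1],[[0,0,0],0,0.1],[[0,0,0],0,0.1],[[0,0,20],0,0.1],[[0,0,40],0,0],[[0,0,45],0,-0.3],[[0,0,45],0,-1],[[0,0,10],0,-1],[[0,0,0],0,-1]]'; python3 - <<'E'
from h import *
steel('top',20)
E
```

```text
clock: 43.35
position: [593.6, -161.8, -13.8]
eef_rot: [-3.141, 0.0, 3.103]
force: [-2.4, 0.7, 6.0]
width: 22.2
grip_force: 61.1
clock: 44.6
position: [593.6, -161.8, 146.1]
eef_rot: [-3.141, 0.001, 3.103]
force: [0.5, -0.6, 0.1]
width: 84.9
grip_force: 0.0
top [488. 328.] [ 374.6 -264.6] 57.5 57.2 -0.954
top [278. 231.] [596.5 176.6] 61.1 39.4 -0.027
top [292. 157.] [769.8 143.7] 67.0 64.9 -1.27
top [450. 152.] [ 773.2 -216.7] 61.5 57.0 -0.079
top [416. 112.] [ 873.2 -146.6] 72.5 38.4 -1.465
top [472. 111.] [ 872.9 -274.9] 105.5 61.3 -0.811
```

```bash
python3 -m crank '[[[0,18,0],0,-1],[[0,36,0],0.011,-1],[[0,38,0],0,-1],[[0,38,0],0,-1],[[1,38,0],0,-1],[[1,38,0],0,-1],[[1,38,0],0,-1],[[0,38,0],0,-1],[[0,36,0],0,-1],[[0,17,0],0,-1],[[0,4,0],0,-1],[[0,0,0],0,-1],[[0,0,0],0,-1]]'; python3 - <<'E'
from h import *
steel('wrist',20,215);s=ctrl.get_state();print(s['position'],s['eef_rot'])
E
```

```text
clock: 46.28
position: [596.7, 175.4, 145.8]
eef_rot: [-3.141, 0.0, 3.112]
force: [-0.4, -0.7, 0.1]
width: 85.3
grip_force: 0.0
wrist [295. 383.] [756.7 142.8] 65.9 54.5 -1.324
wrist [465. 323.] [692.3 300.7] 69.6 14.7 0.686
wrist [175. 326.] [685.   40.2] 72.6 18.5 -0.578
wrist [  9. 262.] [620.3 -92. ] 91.0 19.1 -0.264
wrist [325. 223.] [597.2 178.4] 61.0 39.9 -0.037
[596.72519786 175.65534781 145.85946505] [-3.14099575e+00  1.33469914e-04  3.11176006e+00]
```

```bash
python3 -m crank '[[[0,2,-20],0,-0.3],[[0,0,-40],0,-0.3],[[0,0,-40],0,-0.3],[[0,0,-35],0,-0.3],[[0,0,-20],0,-0.3],[[0,0,-7],0,-0.3],[[0,0,0],0,-0.3],[[0,0,0],0,-0.3]]' 60; python3 - <<'E'
from h import *
steel('wrist',20,215)
E
python3 -m crank '[[[0,0,-6],0,-0.3],[[0,0,0],0,-0.1],[[0,0,0],0,0.1],[[0,0,0],0,0.3],[[0,0,0],0,1],[[0,0,0],0,1],[[0,0,0],0,1],[[0,0,0],0,1]]' 60; python3 -m crank '[[[0,0,20],0,1],[[0,0,40],0,1],[[0,0,45],0,1],[[0,0,45],0,1],[[0,0,18],0,1],[[0,0,0],0,1]]'
```

```text
clock: 47.32
position: [597.2, 179.2, -15.1]
eef_rot: [3.141, 0.002, 3.113]
force: [0.4, 0.1, 0.9]
width: 55.7
grip_force: 0.0
wrist [412. 309.] [595.7 216.1] 23.1 6.6 0.401
wrist [229. 312.] [594.9 141.4] 25.3 7.4 -0.404
wrist [  7. 341.] [609.6  50.1] 83.5 10.7 -0.263
wrist [318. 304.] [595.4 178.3] 63.6 39.5 -0.035
clock: 48.38
position: [596.4, 179.1, -22.0]
eef_rot: [-3.141, -0.0, 3.114]
force: [-2.5, -0.1, 6.4]
width: 38.7
grip_force: 60.8
clock: 49.12
position: [597.0, 179.5, 146.6]
eef_rot: [3.141, 0.002, 3.114]
force: [0.1, 1.1, -4.1]
width: 38.8
grip_force: 61.9
```

```bash
python3 -m crank '[[[0,-18,0],0,1],[[-1,-36,0],-0.01,1],[[-1,-38,0],0,1],[[-1,-38,0],0,1],[[-1,-38,0],0,1],[[-1,-38,0],0,1],[[-1,-38,0],0,1],[[-1,-38,0],0,1],[[0,-38,0],0,1],[[0,-38,0],0,1],[[0,-36,0],0,1],[[0,-20,0],0,1],[[0,-5,0],0,1],[[0,0,0],0,1],[[0,0,0],0,1]]'; python3 - <<'E'
from h import *
w=ctrl.read_camera('wrist');hsv=cv2.cvtColor(w['image'],cv2.COLOR_BGR2HSV)
for k in blobs(cv2.inRange(hsv,(95,80,30),(130,255,255)),1000): print(rect(w,k,5))
steel('top',25)
E
```

```text
clock: 51.0
position: [589.8, -237.8, 145.7]
eef_rot: [3.141, -0.0, 3.106]
force: [-0.2, 0.4, -4.6]
width: 38.5
grip_force: 61.8
(array([ 590.7, -200.1]), 190.7, 129.3, 1.53)
top [488. 328.] [ 374.4 -262.8] 57.1 56.9 -0.983
top [292. 157.] [767.8 143.5] 66.7 64.5 -1.27
top [450. 152.] [ 771.2 -215. ] 61.2 56.8 -0.079
top [416. 112.] [ 870.7 -145.3] 72.2 38.3 -1.465
top [472. 111.] [ 870.5 -273.1] 105.2 61.0 -0.811
```

```bash
python3 - <<'E'
from h import *
steel('wrist',25,200)
E
python3 -m crank '[[[0,-2,-20],0,1],[[0,0,-40],0,1],[[0,0,-40],0,1],[[0,0,-35],0,1],[[0,0,-15],0,1],[[0,0,-7],0,1],[[0,0,0],0,1],[[0,0,0],0,1]]'; python3 -m crank '[[[0,0,-3],0,1],[[0,0,0],0,1]]'; python3 -m crank '[[[0,0,-2],0,1],[[0,0,0],0,1]]'
```

```text
wrist [630. 265.] [632.1  20.2] 70.8 20.4 0.199
clock: 52.15
position: [590.3, -242.1, -10.0]
eef_rot: [-3.141, 0.002, 3.104]
force: [0.1, -0.2, -4.4]
width: 38.7
grip_force: 61.7
clock: 52.4
position: [589.5, -241.8, -14.0]
eef_rot: [-3.142, 0.0, 3.104]
force: [-0.3, 1.0, -3.4]
width: 38.4
grip_force: 61.7
clock: 52.65
position: [589.4, -241.7, -16.4]
eef_rot: [3.141, -0.0, 3.104]
force: [-0.1, 0.1, -3.6]
width: 38.3
grip_force: 61.7
```

```bash
python3 -m crank '[[[0,0,-1.3],0,1],[[0,0,0],0,1],[[0,0,0],0,1]]'; python3 -m crank '[[[0,0,0],0,0.1],[[0,0,0],0,-0.15],[[0,0,0],0,-0.15],[[0,0,0],0,-0.15],[[0,0,20],0,-0.15],[[0,0,40],0,-0.2],[[0,0,45],0,-0.3],[[0,0,45],0,-1],[[0,0,20],0,-1],[[0,0,0],0,-1]]'; python3 -m crank '[[[0,38,0],0,-1],[[0,38,0],0,-1],[[0,38,0],0,-1],[[0,0,0],0,-1],[[0,0,0],0,-1]]'; python3 - <<'E'
from h import *
w=steel('wrist',25,140,200);brass(86);cv2.imwrite('pics/w12.png',w['image'])
hsv=cv2.cvtColor(w['image'],cv2.COLOR_BGR2HSV)
# holes inside tray region: non-blue blobs within the tray
b=cv2.inRange(hsv,(95,80,30),(130,255,255))
k=max(blobs(b,1000),key=cv2.contourArea);h=np.zeros_like(b);cv2.fillPoly(h,[cv2.convexHull(k)],255)
h=cv2.morphologyEx(cv2.erode(h,np.ones((7,7)))&~b,cv2.MORPH_OPEN,np.ones((5,5)))
print('tray',rect(w,k,5))
for q in blobs(h,300): print('in tray',q[:,0].mean(0).round(),rect(w,q,25))
E
```

```text
clock: 53.02
position: [589.5, -241.8, -17.0]
eef_rot: [-3.141, 0.0, 3.104]
force: [-2.9, 1.0, 4.6]
width: 38.5
grip_force: 62.8
clock: 54.28
position: [590.5, -242.2, 154.2]
eef_rot: [-3.141, 0.003, 3.104]
force: [-1.3, -0.5, -0.5]
width: 85.0
grip_force: 0.0
clock: 54.9
position: [589.0, -128.3, 151.5]
eef_rot: [-3.141, -0.001, 3.104]
force: [-0.4, -0.7, 0.2]
width: 85.4
grip_force: 0.0
wrist [531. 463.] [840.8  83.5] 58.3 57.2 1.534
wrist [239. 395.] [ 754.4 -215.2] 57.6 44.8 -1.087
wrist [619. 366.] [736.5 149.9] 64.5 22.4 0.95
wrist [501. 318.] [683.1  28.4] 46.6 16.0 1.451
wrist [465. 324.] [6.851e+02 1.000e-01] 74.1 19.1 0.533
[512. 249.] (array([6.001e+02, 1.000e-01]), 72.0, 43.2, -0.114)
tray (array([ 591.2, -200. ]), 191.7, 130.9, 1.538)
in tray [189. 228.] (array([ 590.2, -238.9]), 62.7, 46.2, -0.041)
in tray [282. 229.] (array([ 594.5, -161.4]), 91.3, 26.1, -0.036)
```

```bash
python3 -c "
from workcell import ctrl;print(ctrl.hand_in())"
```

```text
the job is handed in; nothing more can be done
None
```

The job is handed in, but I have no verdict from the judge: the thick and thin gauge blocks (the medium one was absent) are wrung home against the stop, the keeper weight lies centred on top, and both look-alikes measured flat in the tray.

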